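# Clamp the tube rack on the shaker deck

### The job

The white tube rack stands loose on the aluminium shaker deck. Slide the fence along its rails until the rack is pushed flush against the fixed end stop and held snugly between the two, and only then flip the cam lever all the way down flat to lock the fence. Keep the rack and its tubes standing upright, tubes in their cells, and let go of everything when done.

Things in the scene. Friction and masses are not known exactly. Their poses are not given: they have to be found in the camera images.
- deck: Fixed aluminium shaker deck, 200 (its x) x 270 (its y) x 12 mm. Origin under its centre on the table, z up. Its y axis is the slide direction, towards the fixed end stop. Two steel rails, 20 mm wide, top 20 mm above the table, run along y at x = +-80 mm.
- stop_face (a point): Middle of the inner face of the fixed end stop: an upright wall 160 mm long (x), 12 mm thick, top 48 mm above the table; the face lies at deck y = +117 mm and looks to -y.
- fence (a joint): Travel of the sliding fence along the deck's +y, m: 0 = farthest from the stop; limit 0.14. Face of the fence lies at deck y = -0.060 + joint. With the rack flush against the stop and the fence touching it, it reads 0.095. Sliding friction is about 2.5 N while the lever is up; with the lever down the cam clamps the rail and the fence will not slide. It stays where left.
- fence_face (a point): Middle of the fence's flat face that meets the rack, 31 mm above the table; face 140 mm long (x), 14 to 48 mm above the table. The fence's 52 mm deep body extends from here in deck -y, its top 36 mm above the table.
- tab_grip (a point): Grip point of the upright tab on the fence, 15 mm below its top: tab 42 mm wide (x), 12 mm thick (y), its top 107 mm and foot 36 mm above the table. It stands 40 mm behind the fence face (deck -y) at deck x = +61 mm; pinch it across its thickness (fingers closing along deck y) or push on its -y side.
- lever (a joint): Angle of the cam lever on the fence, rad: 0 = flat along the fence pointing to deck +x (locked, at its stop), 1.57 = upright (free), limit 1.85. It turns about an axis along deck y and stays where left: its tip takes 2 to 3 N to move, and below about 0.5 rad, where the cam bites on the rail, 3 to 6 N.
- cam_pivot (a point): Pivot of the cam lever, 46 mm above the table, at deck x = -80 mm, 26 mm behind the fence face.
- lever_tip (a point): Middle of the black paddle of the lever, 80 mm along the lever from the pivot and 6 mm to its upper side (the side that is uppermost when it lies flat). The lever is 95 mm long, 12 mm thick and 22 mm wide (deck y) at the paddle, which takes up its last 40 mm.
- rack: White open tube rack, 108 (its x) x 82 (its y) x 49 mm, loose on the deck between fence and stop with its x roughly along deck x. Origin: centre of its underside, 12 mm above the table. Its y faces are pressed by fence and stop; flush, its origin is at deck y = +76 mm. Mass with tubes about 0.17 kg.
- tube_1: White capped glass tube, 22 mm across, 79 mm tall, standing loose in a cell of the rack's +y row (nearest the stop), its top 95 mm above the table; origin at the centre of its foot.
- tube_2: White capped glass tube, 22 mm across, 79 mm tall, standing loose in a cell of the rack's +y row (nearest the stop), its top 95 mm above the table; origin at the centre of its foot.
- tube_3: White capped glass tube, 22 mm across, 79 mm tall, standing loose in a cell of the rack's +y row (nearest the stop), its top 95 mm above the table; origin at the centre of its foot.
Mind the look-alikes: they are no part of the job. Leave any orange look-alike of the tube_1 alone.

How it is judged:
By the outcome, as a careful person would: the job done as asked, in the order asked, and still so for the second after the job is handed in, with the robot touching nothing.
It also fails if it takes over 42 s, if anything falls off the work surface, if the arm or the gripper's body presses on something with over 40 N, if the wrist force passes 120 N, or if a joint passes its speed limit or range.

### The arm

A 7-joint arm with a two-finger parallel gripper is mounted at the origin on a cart in front of the work surface, level with it; the furniture and walls round the work are solid. World frame = base frame: x ahead of the robot, y to its left, z up, the work surface at z = 0. Lengths are in m, angles in rad, forces in N, time in s.
With the tool pointing down it reaches from about 0.4 to 0.9 m from the base axis. Payload 5.5 kg.
Tool frame: the origin (TCP) lies between the finger pads; the fingertips stand 14 mm ahead of it and the grasp point (between the pads) lies 5 mm behind it; z points along the fingers, y is the line along which they close (so a half turn about z gives the same grasp; the last joint's range is limited). The gripper opens to 92 mm and grips with 3 to 60 N. Pads are 19 mm wide; open, the fingers measure 130 mm over their backs; the gripper's body (75 mm by 190 mm) begins 47 mm behind the grasp point.
Start: joints at [1.424, 0.501, -0.427, 1.55, 0.221, 1.138, -0.21], TCP at [0.259, -0.596, 0.241] pointing down, gripper open.
Joint ranges: [-2.88, 2.88], [-0.31, 2.03], [-1.54, 1.56], [0.2, 2.42], [-1.41, 4.55], [0.19, 2.02], [-2.57, 2.57]. Speed limits (rad/s): [2.57, 2.57, 3.14, 3.14, 3.14, 3.14, 3.14].

### API

Orientations are given as a 3x3 rotation matrix whose columns are the frame's x, y, z axes.
In Python, from plant import bot gives the robot as it stands.
- The arm moves only by the shell command python3 -m inch 'ROWS'. ROWS is JSON, a list of rows, each an object with "xyz": the shift along the tool's x, y, z in cm, a list of three; "twist": the turn, a rotation vector about the tool's x, y, z in rad, a list of three; "claw": the finger opening in cm, from 0 to 9.18. A call has 1 to 20 rows; each row shifts and turns the commanded pose from where the row before left it, along the tool's axes as they then stand; what a row does not reach is not made up. A row lasts 1/12 s, in which the tool goes at most 41.7 mm and 7.16 degrees, less where a joint would pass 70% of its speed; a pose out of reach is approached as far as the arm can. A call with a gripper value outside its range is refused whole. The fingers move at their own pace and stop on an object; the grip force is fixed at half the most. Time passes only in rows, so rows that do not move let the fingers close. It gives the time, the measured TCP pose, the force, the opening and the grip force at its end, in the units of the state.
- bot.observe(): the state, without advancing time (a new reading comes with each control period).
- bot.snapshot(name): name is "side" or "top" or "wrist"; returns the picture (384x512x3 uint8, red, green, blue); there is no depth.
- bot.get_calibration(name): a dict with "vfov" (degrees; the focal length in pixels is half the picture's height over the tangent of half this angle, whatever the lens; pixels are square), "cx", "cy" (the principal point, pixels), "T" (4x4, takes a point from camera to world coordinates); the wrist camera has in their place "hand_eye" (4x4, takes a point from camera to tool coordinates, whose origin is the TCP and whose axes are the flange's). Camera axes: x right, y down, z forward; pixel columns grow to the right and rows downward; lengths in m; the calibration is good to about 2 mm. A picture is of the moment at which its call begins: read the wrist's pose just before it. get_calibration takes no time and is no camera call.
- bot.finish_job(): hands the job in; it is judged then, once.
The state is a dict: "time_s": time; "joint_positions": joint angles; "joint_vel": joint speeds; "tau": joint torques, N m; "eef_pos": TCP position; "ee_rot": TCP orientation; "force": force on the tool from outside, world axes, zero at the start; "moment": the same for the moment, N m; "opening": finger opening in m; "gripper_force": force on a finger pad.
Only numpy, scipy, OpenCV 4.12 (cv2) and the standard library are available. Lean on these libraries where they do the work, as an engineer would, in place of code of your own. Each camera call takes 0.05 s, during which the arm holds its last target. There are 200 camera calls.

## Working session

There is one attempt and no reset: what is moved stays moved. The work goes in short steps, Python scripts to look and compute and a shell command to move; the robot and the scene stay as the last step left them, time stands still between calls to the robot, and variables do not carry over. Pictures are saved under pics/ and viewed, at most 10 in all, crops included, and the job is handed in when it is done.

```bash
mkdir -p pics; ls
python3 - <<'E'
from plant import bot
import cv2,numpy as np
np.set_printoptions(precision=4,suppress=True)
for n in("top","side"):
    cv2.imwrite(f"pics/{n}0.png",cv2.resize(bot.snapshot(n)[:,:,::-1],(800,600),interpolation=cv2.INTER_CUBIC))
    print(n,bot.get_calibration(n))
o=bot.observe();print(o["time_s"],o["eef_pos"],o["ee_rot"],o["opening"])
E
```

```text
pics
top {'vfov': 46.14246548165989, 'cx': 256.9135901436776, 'cy': 186.8644005441136, 'T': array([[ 0.0256, -0.9731,  0.2291,  0.2982],
       [-0.9997, -0.0239,  0.0101, -0.158 ],
       [-0.0043, -0.2293, -0.9733,  1.0248],
       [ 0.    ,  0.    ,  0.    ,  1.    ]])}
side {'vfov': 45.65229331164108, 'cx': 255.8834428306498, 'cy': 199.4993023370526, 'T': array([[-0.9229, -0.2267,  0.3111,  0.2088],
       [-0.3842,  0.4924, -0.781 ,  0.5526],
       [ 0.0239, -0.8403, -0.5415,  0.5797],
       [ 0.    ,  0.    ,  0.    ,  1.    ]])}
0.1 [ 0.2587 -0.5956  0.2398] [[ 0.9172  0.3985 -0.0006]
 [ 0.3985 -0.9172  0.0017]
 [ 0.0001 -0.0018 -1.    ]] 0.09175224715348125
```

View pics/top0.png

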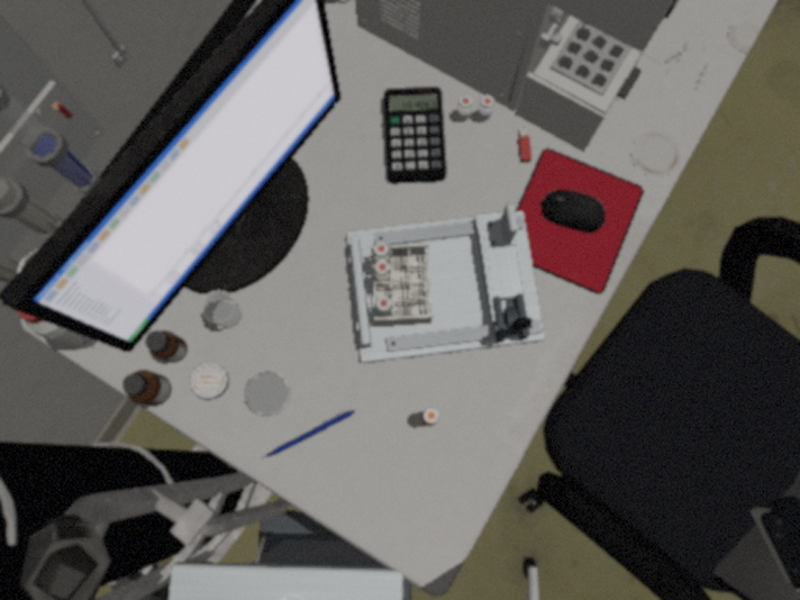

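View pics/side0.png

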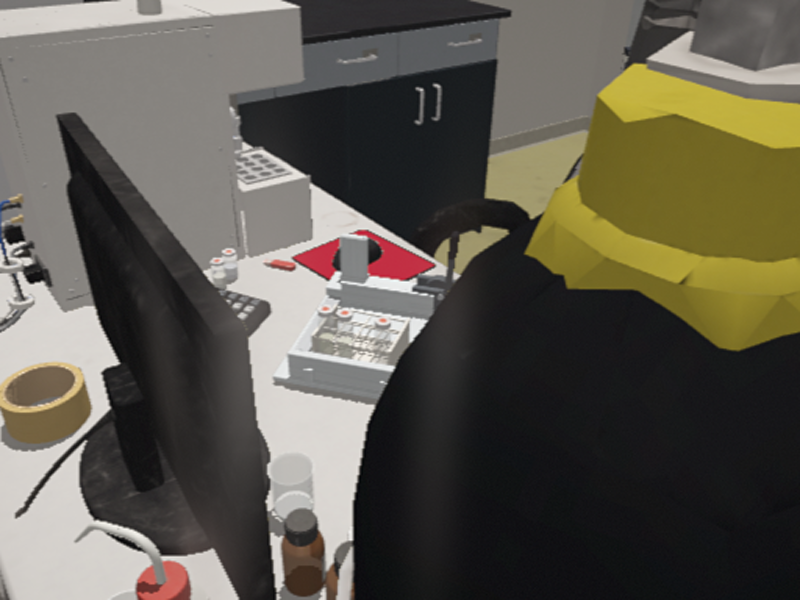

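The top view shows the stop at the left, (355,295), and the rack with three tubes at (400,285). The fence is at (490,280), with its tab at (503,222) and the black lever at (513,322). 

Look-alikes:
- Lone capped tube at (430,415).
- Two capped tubes at (466,103) and (486,103).
- Mouse, calculator and the monitor's black edge (black objects).

The tab and lever on the deck are the ones I want, so I'll check them in a close crop.

```bash
cat > h.py <<'E'
import numpy as np,cv2
from plant import bot
np.set_printoptions(precision=4,suppress=True)
def K(c): return 192/np.tan(np.radians(c["vfov"])/2)
def ray(n,u,v,z):
    c=bot.get_calibration(n);f=K(c);T=c["T"]
    d=T[:3,:3]@[(u-c["cx"])/f,(v-c["cy"])/f,1];return T[:3,3]+d*(z-T[2,3])/d[2]
def proj(n,p):
    c=bot.get_calibration(n);f=K(c);T=c["T"];q=T[:3,:3].T@(np.array(p)-T[:3,3])
    return np.array([f*q[0]/q[2]+c["cx"],f*q[1]/q[2]+c["cy"]])
E
python3 - <<'E'
from h import *
im=bot.snapshot("top")[:,:,::-1]
cv2.imwrite("pics/top1.png",cv2.resize(im[125:245,212:372],(800,600),interpolation=cv2.INTER_CUBIC))
for u,v in((347,232),(530,212),(543,340),(362,360)): print(ray("top",u*.64,v*.64,.012))
print(proj("top",[0,0,0])/.64,proj("top",bot.observe()["eef_pos"])/.64)
E
```

```text
[ 0.6276 -0.0631  0.012 ]
[ 0.6661 -0.3393  0.012 ]
[ 0.4701 -0.355   0.012 ]
[ 0.4343 -0.0932  0.012 ]
[279.4656 686.5363] [814.2631 506.795 ]
```

View pics/top1.png

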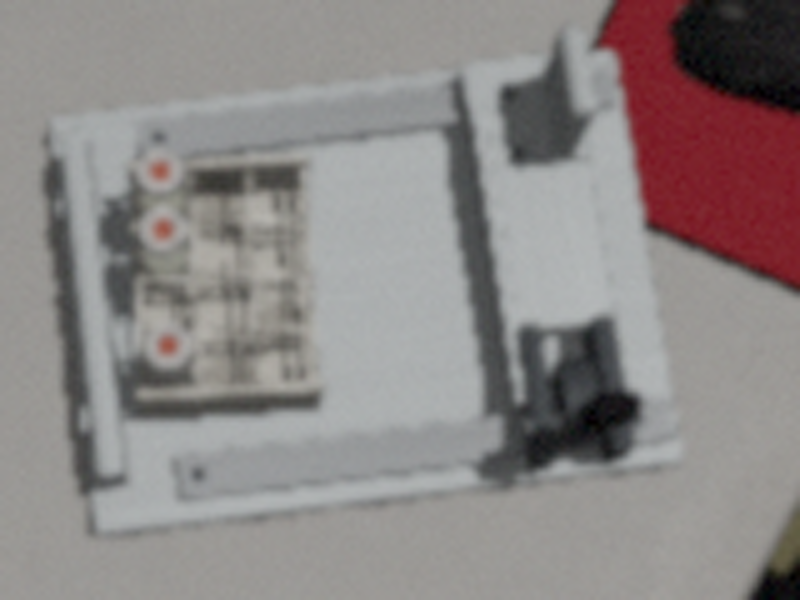

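The crop confirms the tab at (575,60) and the black lever, near upright with its paddle at (612,410). The fence face's top edge runs (462,75)–(510,415). The rack has a gap to the fence and is near the stop.

```bash
cat >> h.py <<'E'
def crop(u,v,z): return ray("top",212+u/5,125+v/5,z)
D=np.array([[.1,.135],[.1,-.135],[-.1,-.135],[-.1,.135]])
W=np.array([crop(u,v,.012)[:2] for u,v in((50,118),(618,50),(683,458),(97,532))])
a=D-D.mean(0);b=W-W.mean(0)
th=np.arctan2((a[:,0]*b[:,1]-a[:,1]*b[:,0]).sum(),(a*b).sum())
R2=np.array([[np.cos(th),-np.sin(th)],[np.sin(th),np.cos(th)]]);t2=W.mean(0)
def d2w(x,y,z): return np.r_[R2@[x,y]+t2,z]
def w2d(p): return np.r_[R2.T@(np.array(p)[:2]-t2),p[2]]
def tomove(p):
    o=bot.observe();return 100*o["ee_rot"].T@(np.array(p)-o["eef_pos"])
E
python3 - <<'E'
from h import *
print("th",th,"t",t2,"res",W-(D@R2.T+t2))
for n,u,v,z in(("tabtop",572,35,.107),("fenceL",462,75,.048),("fenceR",510,415,.048),("fend",475,450,.036),("paddle",612,410,.125),("t1",160,172,.095),("t3",168,346,.095),("stop",130,478,.048),("rackBR",320,395,.061),("rackTR",305,160,.061)):
    p=crop(u,v,z);print(n,p,w2d(p))
o=bot.observe();ax=R2@[0,1];ty=o["ee_rot"][:,1]
print("tool y ang",np.degrees(np.arctan2(ty[1],ty[0])),"deck y ang",np.degrees(np.arctan2(ax[1],ax[0])))
E
```

```text
th 0.1479168135508724 t [ 0.5498 -0.211 ] res [[-0.0016 -0.0002]
 [-0.0011 -0.0011]
 [ 0.0016  0.0017]
 [ 0.001  -0.0005]]
tabtop [ 0.6393 -0.2949  0.107 ] [ 0.0761 -0.0962  0.107 ]
fenceL [ 0.6407 -0.2534  0.048 ] [ 0.0836 -0.0554  0.048 ]
fenceR [ 0.4835 -0.2747  0.048 ] [-0.075  -0.0533  0.048 ]
fend [ 0.4696 -0.2606  0.036 ] [-0.0867 -0.0373  0.036 ]
paddle [ 0.472  -0.3069  0.125 ] [-0.0911 -0.0834  0.125 ]
t1 [ 0.5771 -0.1191  0.095 ] [0.0405 0.0869 0.095 ]
t3 [ 0.5006 -0.1249  0.095 ] [-0.036   0.0923  0.095 ]
stop [ 0.4514 -0.1085  0.048 ] [-0.0823  0.1159  0.048 ]
rackBR [ 0.4878 -0.1906  0.061 ] [-0.0583  0.0293  0.061 ]
rackTR [ 0.5945 -0.1822  0.061 ] [0.0484 0.0219 0.061 ]
tool y ang -66.51852633703741 deck y ang 98.47500913548849
```

```bash
python3 -m inch '[{"twist":[0,0,0.087],"xyz":[0,0,0]},{"twist":[0,0,0.087],"xyz":[0,0,0]},{"twist":[0,0,0.087],"xyz":[0,0,0]}]'
python3 - <<'E'
from h import *
print(tomove(d2w(.061,-.096,.15)),tomove(d2w(.061,-.096,.087)))
for u,v in((300,130),(340,100),(130,345)):
  print([ray("top",u*.64,v*.64,z) for z in(.15,.3,.45)])
E
```

```text
[ 45.4352 -12.827    9.0124] [ 45.4348 -12.8176  15.3124]
[array([ 0.7254, -0.0063,  0.15  ]), array([ 0.6522, -0.0323,  0.3   ]), array([ 0.5789, -0.0583,  0.45  ])]
[array([ 0.7711, -0.0583,  0.15  ]), array([ 0.69  , -0.0754,  0.3   ]), array([ 0.609 , -0.0925,  0.45  ])]
[array([0.4274, 0.1901, 0.15  ]), array([0.4053, 0.1304, 0.3   ]), array([0.3831, 0.0707, 0.45  ])]schema error: expected keys xyz, twist, claw
```

```bash
python3 -m inch '[{"twist":[0,0,0.087],"xyz":[0,0,0],"claw":9.1},{"twist":[0,0,0.087],"xyz":[0,0,0],"claw":9.1},{"twist":[0,0,0.087],"xyz":[0,0,0],"claw":9.1},{"twist":[0,0,0],"xyz":[0,0,0],"claw":9.1}]'
python3 - <<'E'
from h import *
print(tomove(d2w(.061,-.096,.15)),R2.T@bot.observe()["ee_rot"][:2,:2])
E
```

```text
time_s: 0.48
eef_pos: [0.2589, -0.5959, 0.2404]
ee_rot: [[0.989, 0.145, -0.0], [0.145, -0.989, 0.001], [-0.0, -0.001, -1.0]]
force: [-0.2, -0.0, -0.5]
opening: 0.0911
gripper_force: 0.0
[ 40.4986 -24.2705   9.0403] [[ 1.     -0.0021]
 [-0.0021 -1.    ]]
```

```bash
python3 -m inch '[{"twist":[0,0,0],"xyz":[2.5,-1.5,0.3],"claw":9.1},{"twist":[0,0,0],"xyz":[2.5,-1.5,0.3],"claw":9.1},{"twist":[0,0,0],"xyz":[2.5,-1.5,0.3],"claw":9.1},{"twist":[0,0,0],"xyz":[2.5,-1.5,0.3],"claw":9.1},{"twist":[0,0,0],"xyz":[2.5,-1.5,0.3],"claw":9.1},{"twist":[0,0,0],"xyz":[2.5,-1.5,0.3],"claw":9.1},{"twist":[0,0,0],"xyz":[2.5,-1.5,0.3],"claw":9.1},{"twist":[0,0,0],"xyz":[2.5,-1.5,0.3],"claw":9.1},{"twist":[0,0,0],"xyz":[2.5,-1.5,0.3],"claw":9.1},{"twist":[0,0,0],"xyz":[2.5,-1.5,0.3],"claw":9.1},{"twist":[0,0,0],"xyz":[2.5,-1.5,0.3],"claw":9.1},{"twist":[0,0,0],"xyz":[2.5,-1.5,0.3],"claw":9.1},{"twist":[0,0,0],"xyz":[2.5,-1.5,0.3],"claw":9.1},{"twist":[0,0,0],"xyz":[2.5,-1.5,0.3],"claw":9.1},{"twist":[0,0,0],"xyz":[2.5,-1.5,0.3],"claw":9.1},{"twist":[0,0,0],"xyz":[2.5,-1.5,0.3],"claw":9.1},{"twist":[0,0,0],"xyz":[0,0,0],"claw":9.1},{"twist":[0,0,0],"xyz":[0,0,0],"claw":9.1}]'
python3 - <<'E'
from h import *
print(tomove(d2w(.061,-.096,.087)))
o=bot.observe();im=bot.snapshot("wrist")[:,:,::-1];cv2.imwrite("pics/w1.png",cv2.resize(im,(800,600)))
c=bot.get_calibration("wrist");print(c)
f=K(c)
for p in ((.061,-.096,.107),(-.08,-.082,.126),(0,-.056,.048),(0,.117,.048)):
  q=o["ee_rot"].T@(d2w(*p)-o["eef_pos"]); H=c["hand_eye"]; k=H[:3,:3].T@(q-H[:3,3]); print(p,(f*k[:2]/k[2]+[c["cx"],c["cy"]])/.64)
E
```

```text
time_s: 1.98
eef_pos: [0.6205, -0.2963, 0.1921]
ee_rot: [[0.988, 0.155, -0.0], [0.155, -0.988, 0.002], [0.0, -0.002, -1.0]]
force: [-1.1, -0.1, 0.9]
opening: 0.0912
gripper_force: 0.0
[ 0.3672  0.135  10.5081]
{'vfov': 59.72198900875298, 'cx': 254.31654202843131, 'cy': 185.75742496785912, 'hand_eye': array([[ 0.0002, -0.9672, -0.2541,  0.0681],
       [ 1.    ,  0.0002, -0.0003, -0.0009],
       [ 0.0004, -0.2541,  0.9672, -0.1448],
       [ 0.    ,  0.    ,  0.    ,  1.    ]])}
(0.061, -0.096, 0.107) [402.3746 298.7718]
(-0.08, -0.082, 0.126) [371.0409 586.0004]
(0, -0.056, 0.048) [333.4476 370.1177]
(0, 0.117, 0.048) [ 43.0645 367.6581]
```

View pics/w1.png

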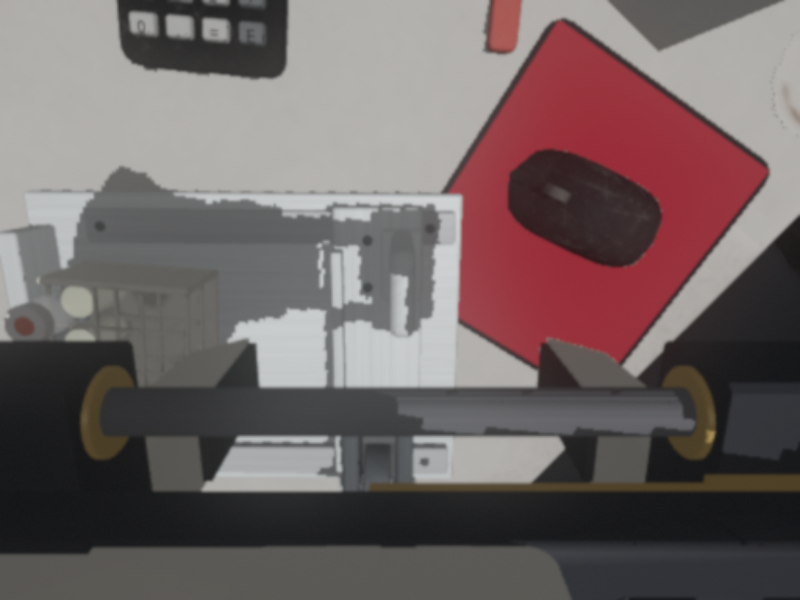

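The wrist view shows the tab at about (400,230–335), centred between the open fingers and within a few mm of where I predicted. Going down to grip.

```bash
python3 -m inch '[{"twist":[0,0,0],"xyz":[0.1,0.1,2],"claw":9.1},{"twist":[0,0,0],"xyz":[0.1,0,2],"claw":9.1},{"twist":[0,0,0],"xyz":[0.1,0,2],"claw":9.1},{"twist":[0,0,0],"xyz":[0.1,0,2],"claw":9.1},{"twist":[0,0,0],"xyz":[0.1,0,1.5],"claw":9.1},{"twist":[0,0,0],"xyz":[0,0,1],"claw":9.1},{"twist":[0,0,0],"xyz":[0,0,0],"claw":6},{"twist":[0,0,0],"xyz":[0,0,0],"claw":4},{"twist":[0,0,0],"xyz":[0,0,0],"claw":2},{"twist":[0,0,0],"xyz":[0,0,0],"claw":0.8},{"twist":[0,0,0],"xyz":[0,0,0],"claw":0.8},{"twist":[0,0,0],"xyz":[0,0,0],"claw":0.8},{"twist":[0,0,0],"xyz":[0,0,0],"claw":0.8},{"twist":[0,0,0],"xyz":[0,0,0],"claw":0.8}]'; python3 -c "
from h import *
print(w2d(bot.observe()['eef_pos']))"
```

```text
time_s: 3.2
eef_pos: [0.6243, -0.2998, 0.0881]
ee_rot: [[0.989, 0.148, 0.0], [0.148, -0.989, -0.0], [0.0, 0.0, -1.0]]
force: [-0.5, 0.8, -0.0]
opening: 0.0422
gripper_force: 0.0
[ 0.0605 -0.0989  0.0881]
```

Now finish closing.

```bash
python3 -m inch '[{"twist":[0,0,0],"xyz":[0,0,0],"claw":0.8},{"twist":[0,0,0],"xyz":[0,0,0],"claw":0.8},{"twist":[0,0,0],"xyz":[0,0,0],"claw":0.8},{"twist":[0,0,0],"xyz":[0,0,0],"claw":0.8},{"twist":[0,0,0],"xyz":[0,0,0],"claw":0.8},{"twist":[0,0,0],"xyz":[0,0,0],"claw":0.8},{"twist":[0,0,0],"xyz":[0,0,0],"claw":0.8},{"twist":[0,0,0],"xyz":[0,0,0],"claw":0.8}]'; python3 -c "
from h import *
print(w2d(bot.observe()['eef_pos']))"
```

```text
time_s: 3.87
eef_pos: [0.624, -0.2992, 0.0877]
ee_rot: [[0.989, 0.149, -0.0], [0.149, -0.989, 0.001], [-0.0, -0.001, -1.0]]
force: [-0.6, 1.8, 0.7]
opening: 0.012
gripper_force: 30.0
[ 0.0604 -0.0982  0.0877]
```

```bash
python3 -m inch '[{"twist":[0,0,0],"xyz":[0,-0.4,0],"claw":0.8},{"twist":[0,0,0],"xyz":[0,-0.6,0],"claw":0.8},{"twist":[0,0,0],"xyz":[0,-0.6,0],"claw":0.8},{"twist":[0,0,0],"xyz":[0,-0.6,0],"claw":0.8},{"twist":[0,0,0],"xyz":[0,-0.6,0],"claw":0.8},{"twist":[0,0,0],"xyz":[0,-0.6,0],"claw":0.8},{"twist":[0,0,0],"xyz":[0,-0.6,0],"claw":0.8},{"twist":[0,0,0],"xyz":[0,-0.6,0],"claw":0.8},{"twist":[0,0,0],"xyz":[0,-0.6,0],"claw":0.8},{"twist":[0,0,0],"xyz":[0,-0.6,0],"claw":0.8},{"twist":[0,0,0],"xyz":[0,-0.6,0],"claw":0.8},{"twist":[0,0,0],"xyz":[0,-0.4,0],"claw":0.8},{"twist":[0,0,0],"xyz":[0,-0.2,0],"claw":0.8},{"twist":[0,0,0],"xyz":[0,0,0],"claw":0.8},{"twist":[0,0,0],"xyz":[0,0,0],"claw":0.8}]'; python3 -c "
from h import *
print(w2d(bot.observe()['eef_pos']))"
```

```text
time_s: 5.12
eef_pos: [0.6135, -0.2292, 0.0876]
ee_rot: [[0.989, 0.149, -0.001], [0.149, -0.989, 0.001], [-0.001, -0.002, -1.0]]
force: [-0.5, 1.8, -1.4]
opening: 0.0122
gripper_force: 30.0
[ 0.0603 -0.0274  0.0876]
```

```bash
python3 -m inch '[{"twist":[0,0,0],"xyz":[0,-0.15,0],"claw":0.8},{"twist":[0,0,0],"xyz":[0,-0.15,0],"claw":0.8},{"twist":[0,0,0],"xyz":[0,-0.15,0],"claw":0.8},{"twist":[0,0,0],"xyz":[0,-0.15,0],"claw":0.8},{"twist":[0,0,0],"xyz":[0,-0.15,0],"claw":0.8},{"twist":[0,0,0],"xyz":[0,-0.15,0],"claw":0.8},{"twist":[0,0,0],"xyz":[0,-0.15,0],"claw":0.8},{"twist":[0,0,0],"xyz":[0,-0.15,0],"claw":0.8},{"twist":[0,0,0],"xyz":[0,-0.15,0],"claw":0.8},{"twist":[0,0,0],"xyz":[0,-0.15,0],"claw":0.8},{"twist":[0,0,0],"xyz":[0,0,0],"claw":0.8},{"twist":[0,0,0],"xyz":[0,0,0],"claw":0.8}]'; python3 -c "
from h import *
print(w2d(bot.observe()['eef_pos']))"
```

```text
time_s: 6.12
eef_pos: [0.6113, -0.2152, 0.0877]
ee_rot: [[0.989, 0.149, -0.0], [0.149, -0.989, 0.0], [-0.0, -0.001, -1.0]]
force: [1.6, -1.6, -5.1]
opening: 0.0117
gripper_force: 30.0
[ 0.0602 -0.0133  0.0877]
```

```bash
python3 -m inch '[{"twist":[0,0,0],"xyz":[0,-0.1,0],"claw":0.8},{"twist":[0,0,0],"xyz":[0,-0.1,0],"claw":0.8},{"twist":[0,0,0],"xyz":[0,-0.1,0],"claw":0.8},{"twist":[0,0,0],"xyz":[0,-0.1,0],"claw":0.8},{"twist":[0,0,0],"xyz":[0,-0.1,0],"claw":0.8},{"twist":[0,0,0],"xyz":[0,0,0],"claw":0.8}]'; python3 -c "
from h import *
print(w2d(bot.observe()['eef_pos']))"
```

```text
time_s: 6.62
eef_pos: [0.6107, -0.2105, 0.0877]
ee_rot: [[0.989, 0.148, -0.0], [0.148, -0.989, 0.0], [-0.0, -0.0, -1.0]]
force: [2.5, -2.4, -4.7]
opening: 0.0122
gripper_force: 30.0
[ 0.0602 -0.0085  0.0877]
```

```bash
python3 -m inch '[{"twist":[0,0,0],"xyz":[0,-0.1,0],"claw":0.8},{"twist":[0,0,0],"xyz":[0,-0.1,0],"claw":0.8},{"twist":[0,0,0],"xyz":[0,0,0],"claw":0.8}]'
python3 - <<'E'
from h import *
print(w2d(bot.observe()['eef_pos']))
im=bot.snapshot("top")[:,:,::-1]
cv2.imwrite("pics/top2.png",cv2.resize(im[125:245,212:372],(800,600),interpolation=cv2.INTER_CUBIC))
E
```

```text
time_s: 6.87
eef_pos: [0.6104, -0.2085, 0.0877]
ee_rot: [[0.989, 0.149, -0.0], [0.149, -0.989, 0.0], [-0.0, -0.0, -1.0]]
force: [2.4, -2.6, -6.7]
opening: 0.0121
gripper_force: 30.0
[ 0.0603 -0.0065  0.0877]
```

View pics/top2.png

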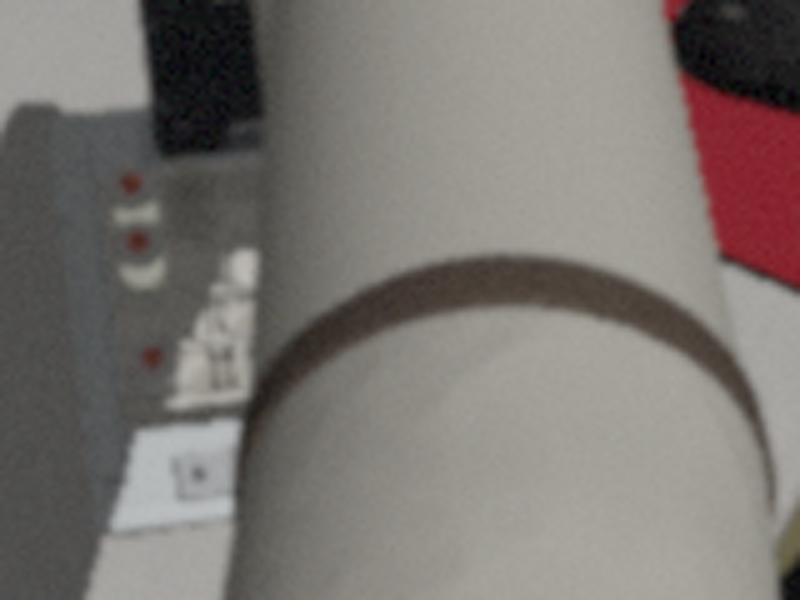

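The top view shows the arm over the deck. The tubes are upright, and their caps at (130,183), (138,241) and (152,357) have shifted toward the stop. The push force is still just friction, so I'll keep going in small steps.

```bash
for i in 1; do python3 -m inch '[{"twist":[0,0,0],"xyz":[0,-0.1,0],"claw":0.8},{"twist":[0,0,0],"xyz":[0,-0.1,0],"claw":0.8},{"twist":[0,0,0],"xyz":[0,0,0],"claw":0.8}]'; done; python3 -c "
from h import *
print(w2d(bot.observe()['eef_pos']))"
```

```text
time_s: 7.17
eef_pos: [0.6101, -0.2065, 0.0877]
ee_rot: [[0.989, 0.149, -0.0], [0.149, -0.989, 0.0], [-0.0, -0.0, -1.0]]
force: [2.5, -3.9, -6.4]
opening: 0.0122
gripper_force: 30.0
[ 0.0603 -0.0045  0.0877]
```

```bash
python3 -m inch '[{"twist":[0,0,0],"xyz":[0,-0.1,0],"claw":0.8},{"twist":[0,0,0],"xyz":[0,-0.1,0],"claw":0.8},{"twist":[0,0,0],"xyz":[0,0,0],"claw":0.8}]';  python3 -c "
from h import *
print(w2d(bot.observe()['eef_pos']))"
```

```text
time_s: 7.42
eef_pos: [0.61, -0.2062, 0.0877]
ee_rot: [[0.989, 0.147, 0.001], [0.147, -0.989, -0.002], [0.0, 0.002, -1.0]]
force: [4.9, -5.8, -8.2]
opening: 0.0119
gripper_force: 30.0
[ 0.0602 -0.0042  0.0877]
```

```bash
python3 -m inch '[{"twist":[0,0,0],"xyz":[0,-0.1,0],"claw":0.8},{"twist":[0,0,0],"xyz":[0,-0.1,0],"claw":0.8},{"twist":[0,0,0],"xyz":[0,0,0],"claw":0.8},{"twist":[0,0,0],"xyz":[0,0,0],"claw":0.8}]';  python3 - <<'E'
from h import *
print(w2d(bot.observe()['eef_pos']))
im=bot.snapshot("side")[:,:,::-1]
cv2.imwrite("pics/s1.png",cv2.resize(im[130:270,170:340],(800,600)[:2],interpolation=cv2.INTER_CUBIC))
E
```

```text
time_s: 7.75
eef_pos: [0.61, -0.2062, 0.0877]
ee_rot: [[0.989, 0.146, 0.002], [0.146, -0.989, -0.003], [0.001, 0.004, -1.0]]
force: [6.2, -9.3, -10.0]
opening: 0.0119
gripper_force: 30.0
[ 0.0603 -0.0042  0.0877]
```

View pics/s1.png

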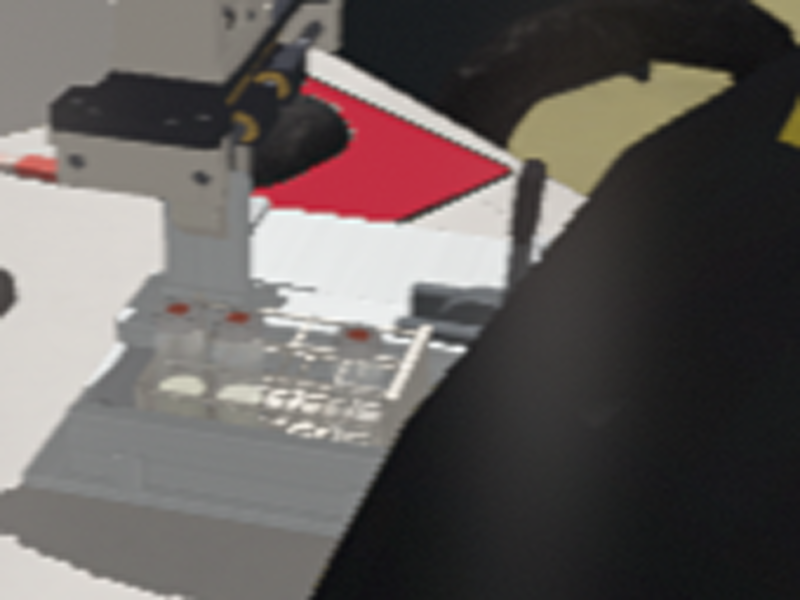

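Stalled at deck y −0.004 while the force rises, so the rack is flush. The side view shows the tubes at (178,310), (237,318) and (358,335), upright between fence and stop, and the lever at (530,210) upright. I'll relax slightly, release and rise.

```bash
python3 -m inch '[{"twist":[0,0,0],"xyz":[0,0.1,0],"claw":0.8},{"twist":[0,0,0],"xyz":[0,0.1,0],"claw":0.8},{"twist":[0,0,0],"xyz":[0,0,0],"claw":5},{"twist":[0,0,0],"xyz":[0,0,0],"claw":5},{"twist":[0,0,0],"xyz":[0,0,0],"claw":5},{"twist":[0,0,0],"xyz":[0,0,0],"claw":5},{"twist":[0,0,0],"xyz":[0,0,0],"claw":5},{"twist":[0,0,0],"xyz":[0,0,0],"claw":5},{"twist":[0,0,0],"xyz":[0,0,0],"claw":5}]';  python3 -c "
from h import *
print(w2d(bot.observe()['eef_pos']))"
```

```text
time_s: 8.55
eef_pos: [0.6099, -0.2046, 0.0879]
ee_rot: [[0.989, 0.149, 0.0], [0.149, -0.989, 0.0], [0.0, -0.0, -1.0]]
force: [-0.1, -0.1, 0.5]
opening: 0.0487
gripper_force: 0.0
[ 0.0604 -0.0026  0.0879]
```

```bash
python3 -m inch '[{"twist":[0,0,0],"xyz":[0,0,-2],"claw":5},{"twist":[0,0,0],"xyz":[0,0,-3],"claw":5},{"twist":[0,0,0],"xyz":[0,0,-3.2],"claw":0},{"twist":[0,0,0],"xyz":[0,0,-3],"claw":0},{"twist":[0,0,0],"xyz":[-2,-0.1,0],"claw":0},{"twist":[0,0,0],"xyz":[-2,-0.1,0],"claw":0},{"twist":[0,0,0],"xyz":[-2,-0.1,0],"claw":0},{"twist":[0,0,0],"xyz":[-2,-0.1,0],"claw":0},{"twist":[0,0,0],"xyz":[-2,-0.1,0],"claw":0},{"twist":[0,0,0],"xyz":[-2,-0.1,0],"claw":0},{"twist":[0,0,0],"xyz":[-2,-0.1,0],"claw":0},{"twist":[0,0,0],"xyz":[-2,-0.1,0],"claw":0},{"twist":[0,0,0],"xyz":[-2,-0.2,0],"claw":0},{"twist":[0,0,0],"xyz":[-2,-0.2,0],"claw":0},{"twist":[0,0,0],"xyz":[0,0,0],"claw":0},{"twist":[0,0,0],"xyz":[0,0,0],"claw":0},{"twist":[0,0,0],"xyz":[0,0,0],"claw":0}]';  python3 - <<'E'
from h import *
o=bot.observe();print(w2d(o['eef_pos']))
im=bot.snapshot("wrist")[:,:,::-1];cv2.imwrite("pics/w2.png",cv2.resize(im,(800,600)))
c=bot.get_calibration("wrist");f=K(c);H=c["hand_eye"]
for n,p in dict(leverend=(-.080,.010,.141),pivot=(-.08,.010,.046),faceR=(-.07,.036,.048),faceL=(.07,.036,.048),stopR=(-.08,.117,.048),tab=(.061,-.004,.107)).items():
  q=o["ee_rot"].T@(d2w(*p)-o["eef_pos"]); k=H[:3,:3].T@(q-H[:3,3]); print(n,(f*k[:2]/k[2]+[c["cx"],c["cy"]])/.64)
E
```

```text
time_s: 9.97
eef_pos: [0.4111, -0.2227, 0.2002]
ee_rot: [[0.989, 0.148, 0.001], [0.148, -0.989, -0.001], [0.001, 0.001, -1.0]]
force: [-0.0, 0.2, 0.2]
opening: 0.0001
gripper_force: 0.0
[-0.1389  0.0088  0.2002]
leverend [396.7941 178.0794]
pivot [396.8986 170.406 ]
faceR [349.6079 151.8101]
faceL [ 343.202  -148.7205]
stopR [203.8827 170.3115]
tab [ 434.2673 -208.0242]
```

View pics/w2.png

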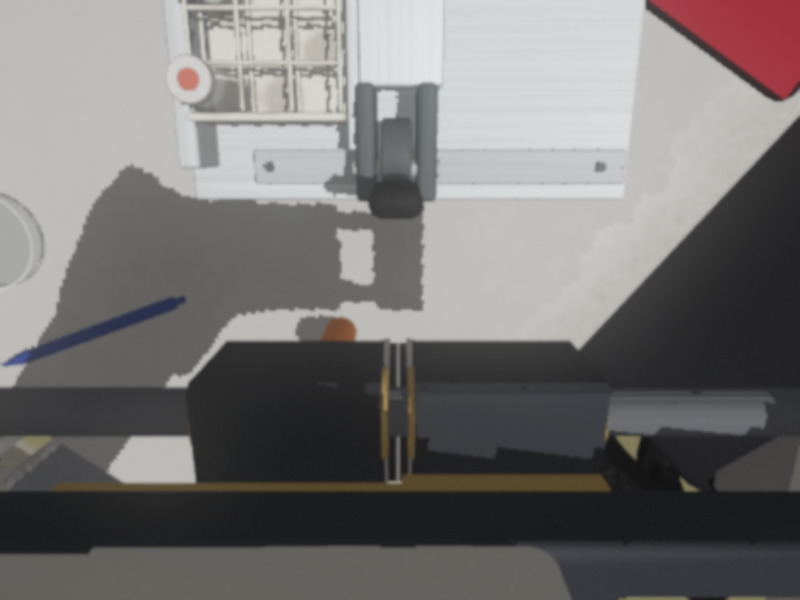

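The wrist view shows the fence tight to the rack at (347,60). The lever is centred at u=397, its tip leaning slightly toward me at (397,200), with low cheeks beside the pivot. The orange look-alike at (340,330) is well below my fingers. Descending, then sweeping the lever.

```bash
python3 -m inch '[{"twist":[0,0,0],"xyz":[0,0,2],"claw":0},{"twist":[0,0,0],"xyz":[0,0,2.2],"claw":0},{"twist":[0,0,0],"xyz":[0,0,2],"claw":0},{"twist":[0,0,0],"xyz":[1.1,-0.05,0],"claw":0},{"twist":[0,0,0],"xyz":[1.1,-0.05,0],"claw":0},{"twist":[0,0,0],"xyz":[1.1,0,0],"claw":0},{"twist":[0,0,0],"xyz":[1,0,0],"claw":0},{"twist":[0,0,0],"xyz":[1,0,0],"claw":0},{"twist":[0,0,0],"xyz":[1,0,0.1],"claw":0},{"twist":[0,0,0],"xyz":[1,0,0.3],"claw":0},{"twist":[0,0,0],"xyz":[0.95,0,0.35],"claw":0},{"twist":[0,0,0],"xyz":[0.9,0,0.5],"claw":0},{"twist":[0,0,0],"xyz":[0.85,0,0.6],"claw":0},{"twist":[0,0,0],"xyz":[0,0,0],"claw":0}]';  python3 -c "
from h import *
print(w2d(bot.observe()['eef_pos']))"
```

```text
time_s: 11.18
eef_pos: [0.5106, -0.206, 0.1181]
ee_rot: [[0.989, 0.149, 0.001], [0.149, -0.989, 0.001], [0.001, -0.001, -1.0]]
force: [0.1, 0.3, -0.3]
opening: 0.0003
gripper_force: 0.0
[-0.038   0.0107  0.1181]
```

Run:
```python
from h import *
im=bot.snapshot("wrist")[:,:,::-1];s=bot.snapshot("side")[:,:,::-1]
a=cv2.resize(im,(400,300));b=cv2.resize(s[130:270,170:340],(400,300))
cv2.imwrite("pics/ws.png",np.hstack([a,b]))
```

```text
(no output)
```

View pics/ws.png

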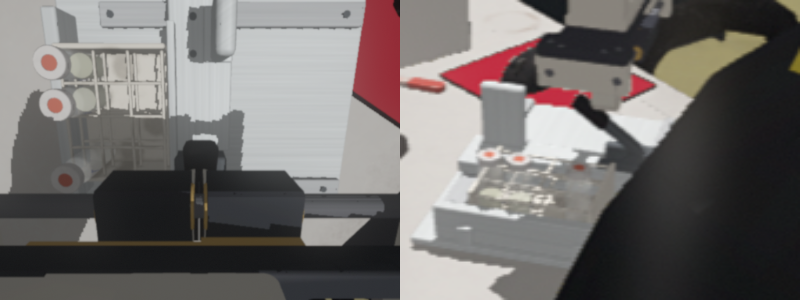

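The left (wrist) half shows the paddle at (200,155), ahead of the fingers. The right (side) half shows the lever tilted about 45° at (605,120). The lever is following, so I'll carry on to flat.

```bash
python3 -m inch '[{"twist":[0,0,0],"xyz":[0.65,0,0.7],"claw":0},{"twist":[0,0,0],"xyz":[0.65,0,0.8],"claw":0},{"twist":[0,0,0],"xyz":[0.5,0,0.9],"claw":0},{"twist":[0,0,0],"xyz":[0.4,0,0.9],"claw":0},{"twist":[0,0,0],"xyz":[0.25,0,0.9],"claw":0},{"twist":[0,0,0],"xyz":[0.15,0,0.8],"claw":0},{"twist":[0,0,0],"xyz":[0,0,0.2],"claw":0},{"twist":[0,0,0],"xyz":[0,0,0],"claw":0}]';  python3 -c "
from h import *
print(w2d(bot.observe()['eef_pos']))"
```

```text
time_s: 11.95
eef_pos: [0.5351, -0.2032, 0.0714]
ee_rot: [[0.989, 0.148, -0.001], [0.148, -0.989, -0.003], [-0.001, 0.002, -1.0]]
force: [-15.4, 3.1, 42.6]
opening: 0.0001
gripper_force: 21.5
[-0.0134  0.0098  0.0714]
```

```bash
python3 -m inch '[{"twist":[0,0,0],"xyz":[0,0,-0.3],"claw":0},{"twist":[0,0,0],"xyz":[0,0,-0.3],"claw":0},{"twist":[0,0,0],"xyz":[0,0,-0.5],"claw":0},{"twist":[0,0,0],"xyz":[-0.8,0,-2],"claw":0},{"twist":[0,0,0],"xyz":[-2,0,-3],"claw":0},{"twist":[0,0,0],"xyz":[-3,0,-3],"claw":0},{"twist":[0,0,0],"xyz":[-3,0,-1],"claw":0},{"twist":[0,0,0],"xyz":[-3,0,0],"claw":0},{"twist":[0,0,0],"xyz":[0,0,0],"claw":0}]';  python3 - <<'E'
from h import *
o=bot.observe();print(w2d(o['eef_pos']),o["force"])
im=bot.snapshot("wrist")[:,:,::-1];s=bot.snapshot("side")[:,:,::-1]
a=cv2.resize(im[:230,130:410],(400,330),interpolation=cv2.INTER_CUBIC);b=cv2.resize(s[140:260,190:330],(400,330),interpolation=cv2.INTER_CUBIC)
cv2.imwrite("pics/ws2.png",np.hstack([a,b]))
E
```

```text
time_s: 12.7
eef_pos: [0.4126, -0.2218, 0.1672]
ee_rot: [[0.99, 0.144, -0.005], [0.144, -0.99, -0.001], [-0.005, 0.0, -1.0]]
force: [-1.1, 0.4, -0.0]
opening: 0.0002
gripper_force: 0.0
[-0.1373  0.0095  0.1672] [-1.1215  0.3511 -0.0125]
```

View pics/ws2.png

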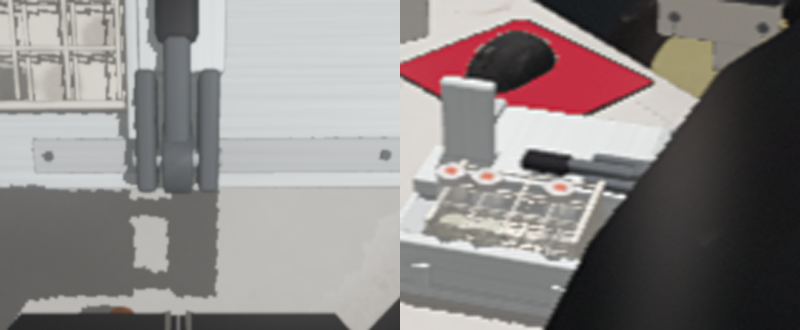

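```bash
python3 - <<'E'
from h import *
for th_ in(0,.065,.13):
  r=[]
  for s,n in((95,6),(95,-6),(55,6)):
    x=-80+s*np.cos(th_)-n*np.sin(th_);z=46+s*np.sin(th_)+n*np.cos(th_)
    p=(proj("side",d2w(x/1e3,.0098,z/1e3))-[190,140])*[400/140,330/120]+[400,0];r.append(p)
  print(th_,np.round(r,1).tolist())
print((proj("side",d2w(.061+.021,-.004,.107))-[190,140])*[400/140,330/120]+[400,0],(proj("side",d2w(.061-.021,-.004,.107))-[190,140])*[400/140,330/120]+[400,0])
E
python3 -m inch '[{"twist":[0,0,0],"xyz":[3,0,0],"claw":0},{"twist":[0,0,0],"xyz":[3,0,0],"claw":0},{"twist":[0,0,0],"xyz":[3,0,1],"claw":0},{"twist":[0,0,0],"xyz":[3,0,2],"claw":0},{"twist":[0,0,0],"xyz":[2,0,2],"claw":0},{"twist":[0,0,0],"xyz":[0,0,2],"claw":0},{"twist":[0,0,0],"xyz":[0,0,1.2],"claw":0},{"twist":[0,0,0],"xyz":[0,0,0.5],"claw":0},{"twist":[0,0,0],"xyz":[0,0,0.3],"claw":0},{"twist":[0,0,0],"xyz":[0,0,0.2],"claw":0},{"twist":[0,0,0],"xyz":[0,0,0],"claw":0}]';  python3 -c "
from h import *
print(w2d(bot.observe()['eef_pos']))"
```

```text
0 [[520.7, 154.7], [520.7, 167.6], [572.0, 162.5]]
0.065 [[521.4, 148.2], [520.5, 160.9], [572.7, 158.7]]
0.13 [[522.6, 141.7], [520.7, 154.3], [573.7, 155.0]]
[439.9194  73.0998] [493.4297  80.5883]
time_s: 13.72
eef_pos: [0.5571, -0.2001, 0.0762]
ee_rot: [[0.989, 0.148, 0.001], [0.148, -0.989, -0.0], [0.001, 0.001, -1.0]]
force: [-0.9, -0.7, -0.2]
opening: 0.0003
gripper_force: 0.0
[0.0088 0.0097 0.0762]
```

```bash
python3 -m inch '[{"twist":[0,0,0],"xyz":[0,0,0.2],"claw":0},{"twist":[0,0,0],"xyz":[0,0,0.2],"claw":0},{"twist":[0,0,0],"xyz":[0,0,0],"claw":0}]';  python3 -c "
from h import *
print(w2d(bot.observe()['eef_pos']))"
```

```text
time_s: 13.97
eef_pos: [0.5575, -0.2001, 0.0724]
ee_rot: [[0.989, 0.148, 0.002], [0.148, -0.989, -0.001], [0.001, 0.001, -1.0]]
force: [0.2, -0.4, 1.1]
opening: 0.0006
gripper_force: 0.2
[0.0092 0.0096 0.0724]
```

```bash
python3 -m inch '[{"twist":[0,0,0],"xyz":[0,0,0.1],"claw":0},{"twist":[0,0,0],"xyz":[0,0,0.1],"claw":0},{"twist":[0,0,0],"xyz":[0,0,0],"claw":0}]';  python3 -c "
from h import *
print(w2d(bot.observe()['eef_pos']))"
```

```text
time_s: 14.22
eef_pos: [0.5577, -0.2001, 0.072]
ee_rot: [[0.989, 0.148, 0.001], [0.148, -0.989, -0.002], [0.001, 0.002, -1.0]]
force: [-4.1, 0.4, 13.6]
opening: 0.0001
gripper_force: 7.1
[0.0093 0.0095 0.072 ]
```

```bash
python3 -m inch '[{"twist":[0,0,0],"xyz":[0,0,0.15],"claw":0},{"twist":[0,0,0],"xyz":[0,0,0],"claw":0}]';  python3 -m inch '[{"twist":[0,0,0],"xyz":[0,0,-0.4],"claw":0},{"twist":[0,0,0],"xyz":[0,0,-1],"claw":0},{"twist":[0,0,0],"xyz":[0,0,-3],"claw":0},{"twist":[0,0,0],"xyz":[0,0,-4],"claw":0},{"twist":[0,0,0],"xyz":[0,0,-4],"claw":0},{"twist":[0,0,0],"xyz":[0,4,0],"claw":0},{"twist":[0,0,0],"xyz":[0,4,0],"claw":0},{"twist":[0,0,0],"xyz":[0,4,0],"claw":0},{"twist":[0,0,0],"xyz":[0,4,0],"claw":0},{"twist":[0,0,0],"xyz":[0,4,0],"claw":0},{"twist":[0,0,0],"xyz":[0,4,0],"claw":0},{"twist":[0,0,0],"xyz":[0,0,0],"claw":0},{"twist":[0,0,0],"xyz":[0,0,0],"claw":0}]';python3 - <<'E'
from h import *
s=bot.snapshot("side");s=np.mean([bot.snapshot("side") for _ in range(6)],0).astype(np.uint8)[:,:,::-1]
t=np.mean([bot.snapshot("top") for _ in range(6)],0).astype(np.uint8)[:,:,::-1]
a=cv2.resize(s[180:220,215:275],(800,533)[:2],interpolation=cv2.INTER_CUBIC)
b=cv2.resize(t[125:245,212:372],(400,300),interpolation=cv2.INTER_CUBIC)
a=cv2.resize(s[160:220,215:255],(400,600),interpolation=cv2.INTER_CUBIC)
b=np.vstack([b,np.zeros_like(b)])
cv2.imwrite("pics/fin.png",np.hstack([a,b]))
for x,y,z in((-.08+.095,.0098,.052),(-.08+.095,.0098,.040),(.040,-.004+.006,.107),(.040,.0098-.035+.061,.048),(-.04,.036,.048),(.03,.0098-.011,.052),(0.015,-.0012,.052)):
  print((x,y,z),(proj("side",d2w(x,y,z))-[215,160])*10)
E
```

```text
time_s: 14.38
eef_pos: [0.5577, -0.2002, 0.0717]
ee_rot: [[0.989, 0.148, 0.001], [0.148, -0.989, -0.002], [0.001, 0.002, -1.0]]
force: [-7.6, 2.2, 23.2]
opening: 0.0002
gripper_force: 11.7
time_s: 15.47
eef_pos: [0.5908, -0.4408, 0.1912]
ee_rot: [[0.99, 0.143, -0.001], [0.143, -0.99, -0.0], [-0.001, 0.0, -1.0]]
force: [-0.5, 0.1, -0.7]
opening: 0.0002
gripper_force: 0.0
(0.015, 0.0098, 0.052) [172.3709 362.6436]
(0.015, 0.0098, 0.04) [172.6021 409.3425]
(0.04, 0.002, 0.107) [ 68.3911 106.2804]
(0.04, 0.0358, 0.048) [ 24.4317 423.8555]
(-0.04, 0.036, 0.048) [389.1032 482.8946]
(0.03, -0.0011999999999999997, 0.052) [120.8249 326.3517]
(0.015, -0.0012, 0.052) [186.8566 336.6133]
```

View pics/fin.png

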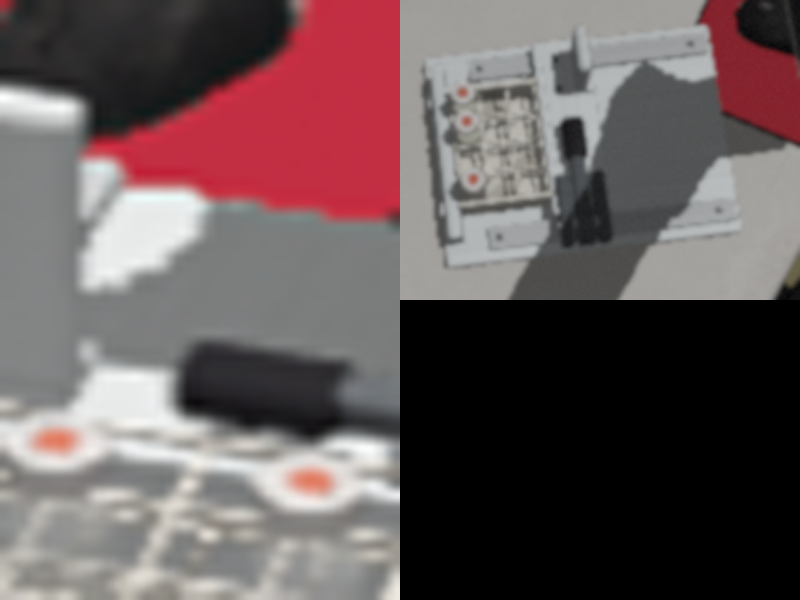

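The final picture shows the paddle at (185–350, 340–430). Its slope of about 0.15 matches the fence edge's 0.16, so the lever is flat, and it met a hard stop at over 20 N. The rack is tight between stop and fence, the tubes are in their cells, and the gripper is clear.

```bash
python3 -c "
from plant import bot
print(bot.finish_job())"
```

```text
the job is handed in; nothing more can be done
None
```

The job is handed in after about 16 s: the rack is flush between fence and stop, the lever was then pressed down to its stop, the tubes are upright and the gripper is clear. One press on the lever briefly read about 43 N at the wrist, with only the fingertips meant to be in contact.

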